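# Tip the opened carton of buffing wheels out of the packed rack and stand it in the tray

## Robot

A 7-joint arm with a two-finger parallel gripper is mounted at the origin on the work surface. World frame = base frame: x ahead of the robot, y to its left, z up, the work surface at z = 0. Lengths are in m, angles in degrees, forces in N, time in s.
With the tool pointing down it reaches from about 0.425 to 0.875 m from the base axis. Payload 4.7 kg.
Tool frame: the origin (TCP) lies midway between the tips of the shut fingers; the grasp point (between the pads) lies 19 mm behind it (env.grip_depth is the distance from the TCP to the grasp point, in m); z points along the fingers, y is the line along which they close (so a half turn about z gives the same grasp; the last joint's range is limited). The gripper opens to 87 mm and grips with 3 to 60 N. Pads are 19 mm wide; open, the fingers measure 117 mm over their backs; the gripper's body (75 mm by 190 mm) begins 51 mm behind the grasp point.
Start: joints at [74.146, 18.392, -4.016, 83.108, 1.295, 78.541, -3.26], TCP at [0.186, -0.623, 0.223] pointing down, gripper open.
Joint ranges: [-163.93, 163.93], [-17.29, 119.83], [-79.2, 71.16], [3.27, 140.29], [-89.18, 269.18], [5.43, 117.66], [-154.24, 154.24]. Speed limits (degrees/s): [147.25, 147.25, 180, 180, 180, 180, 180].

## Interface

Orientations are given as [roll, pitch, yaw] about the fixed x, y, z axes, in that order (R = Rz(yaw) Ry(pitch) Rx(roll)).
In Python, from cell import get_obs, optics, env, nets gives the robot as it stands.
- The arm moves only by the shell command python3 -m creep 'ROWS' [FORCE]. ROWS is JSON, a list of rows, each an object of numbers: "wx", "wy", "wz": the turn, a rotation vector about the tool's x, y, z in degrees; "tx", "ty", "tz": the shift along the tool's x, y, z in mm; "gripper": the opening, from -1 (shut) to 1 (fully open). A call has 1 to 5 rows; each row is the pose to reach, as a shift and turn from the pose commanded when the call began, along the tool's axes at that moment; what a row does not reach only later rows make up. A row lasts 1/12 s, in which the tool goes at most 41.7 mm and 7.16 degrees, less where a joint would pass 70% of its speed; a pose out of reach is approached as far as the arm can. A call with a gripper value outside its range is refused whole. The fingers move at their own pace and stop on an object; FORCE is the grip in N (left out, the last holds). Time passes only in rows, so rows that repeat a pose let the fingers close. It gives the time, the measured TCP pose, the force, the opening and the grip force at its end, in the units of the state.
- get_obs(): the state, without advancing time (a new reading comes with each control period).
- optics.read_camera(name): name is "scene" or "top" or "wrist"; returns (picture, depth): 420x560x3 uint8, red, green, blue; 420x560 float32, m along the optical axis (not along the pixel's ray), 0 where there is no reading.
- optics.camera_info(name): a dict with "fovy" (degrees; the focal length in pixels is half the picture's height over the tangent of half this angle, whatever the lens; pixels are square), "cx", "cy" (the principal point, pixels), "R" (3x3) and "t" (3): a world point X has camera coordinates R X + t; the wrist camera has in their place "tool_from_camera" (4x4, takes a point from camera to tool coordinates, whose origin is the TCP and whose axes are the flange's). Camera axes: x right, y down, z forward; pixel columns grow to the right and rows downward; lengths in m; the calibration is good to about 2 mm. A picture is of the moment at which its call begins: read the wrist's pose just before it. camera_info takes no time and is no camera call.
- env.sign_off(): hands the job in; it is judged then, once.
Trained networks look in the newest picture that a camera, given by its name, has taken for a name from the list of things; names that differ only in an ending like _2 or _b are one class to them, and where a whole thing is asked for, a point or a joint stands for the part that bears it (a point fixed in the world has none). Each returns a list of dicts, best first, with "confidence" (0 to 1); they miss things now and then, are a little off and sometimes report something else, mostly with a low value. They report only what shows in the picture. A call takes as long as a camera call. They do not tell look-alikes from the thing itself.
- nets.look_for(query, camera): "point" ([x, y, z] in m, in world coordinates, good to about 4 mm: the middle of the surface that is visible of it).
- nets.place_of(query, camera): "point" ([x, y, z] in m, in world coordinates, good to about 4 mm: a listed point, or the origin of a listed thing).
The state is a dict: "time_s": time; "qpos": joint angles; "joint_velocities": joint speeds; "effort": joint torques, N m; "tool_pos": TCP position; "tool_rot": TCP orientation; "force": force on the tool from outside, world axes, zero at the start; "wrist_torque": the same for the moment, N m; "grip_width": finger opening in m; "grasp_force": force on a finger pad.
Only numpy, scipy, OpenCV 4.12 (cv2) and the standard library are available. Lean on these libraries where they do the work, as an engineer would, in place of code of your own. Each camera call takes 0.05 s, during which the arm holds its last target. There are 200 camera calls.

## Task

Fetch the opened carton (the one without a lid, a felt wheel showing inside) from the tightly packed row: tip it forward by its top until it leans out of the rack, pull it clear, and stand it upright in the free, rubber-lined lane of the blue tray. Set it down, do not drop it; the other cartons stay standing in their places and everything else stays where it is.

Things in the scene. Friction and masses are not known exactly. Their poses are not given: they have to be found in the camera images.
- open_carton_c (a point): Centre (half-way up) of the opened carton to fetch: stiff cardboard box 120 (x) x 40 (y) x 165 mm (z, up), 0.3 to 0.52 kg, centre of mass about 60 mm above its underside. No lid: a 35 mm deep recess in its top (4 mm walls) shows the rim of a grey felt wheel. It starts in one of the three inner places of the row, its x along the rack's. Pinch it across the 40 mm.
- rack: Fixed plywood rack of five cartons in a row along its y, centres at y = -84, -42, 0, 42, 84 mm (2 mm gaps). Origin: centre of underside; its open front faces its -x. Standing cartons: centre at x = 0, z = 117.5, underside z = 35, top z = 200, faces at x = -60 and 60 mm. End cheeks 12 mm thick, 110 high, 140 deep, outer faces at y = -119 and 119 mm.
- rack_knee (a point): Middle of the edge in the rack floor (rack x = -12, z = 35 mm) about which cartons rock; floor flat behind it, sloping down 25 degrees in front of it to a lip 50 mm on, 10 mm high. A carton whose top is drawn forward tips by itself beyond about 11 degrees and stays leaning 25 degrees on the slope, its top about 60 mm out in front of the row.
- rack_rear (a point): Middle of the row's rear faces at the height of the tops (rack x = 60, y = 0, z = 200 mm). Behind it is free space for 50 mm or more, above a low back rail (top at z = 75, x = 64 to 74 mm).
- tray: Fixed blue plastic tray, 160 (x) x 188 (y) mm, 35 mm high, walls and the two dividers 5 mm, floor 5 mm thick. Three lanes along its x, each 150 x 56 mm inside, at y = -61, 0, 61 mm. Origin: centre of the underside. Two lanes hold a compound bar; the free one has a dark rubber liner.
- liner_top (a point): Centre of the upper face of the rubber liner (136 x 50 x 3 mm, fixed) on the floor of the free lane, 8 mm above the tray's underside. Its x runs along the lane. A carton standing on it has its centre 82.5 mm above this point.
- carton_a_c (a point): Centre of a closed carton of the same size and weight as the opened one, flat top; it stays standing in the rack.
- carton_b_c (a point): Centre of a closed carton of the same size and weight as the opened one, flat top; it stays standing in the rack.
- carton_c_c (a point): Centre of a closed carton of the same size and weight as the opened one, flat top; it stays standing in the rack.
- carton_d_c (a point): Centre of a closed carton of the same size and weight as the opened one, flat top; it stays standing in the rack.
- bar_a: Loose bar of brown polishing compound, 130 x 42 x 34 mm, lying in a lane of the tray. Origin: centre of the underside.
- bar_b: Loose bar of brown polishing compound, 130 x 42 x 34 mm, lying in a lane of the tray. Origin: centre of the underside.
- jar: Loose closed jar, 66 mm across, 105 mm high, standing near the middle of the table. Origin: centre of the underside.
- felt_wheel: Loose felt wheel lying flat, 110 mm across, 28 mm thick. Origin: centre of the underside.
- brush: Loose hand brush lying along its x on the table, under 60 mm high.
- wrench: Loose wrench lying along its x on the table, under 30 mm high.
- compound_bar: Loose bar of compound, 120 x 55 x 45 mm, on the table. Origin: centre of the underside.
There are look-alikes about, which are no part of the job. What is shaped like the part that bears carton_d_c but green is not meant.

How it is judged (in metres and radians):
On the way, in this order (a step that is already met when the one before it is completed fails the run):
1. the opened carton leans out of the row, over 20 degrees, still in the rack (angle between open_carton_c's own z axis and vertical above 0.35 rad and height (world z) of open_carton_c below 0.135 m and horizontal distance between open_carton_c and rack below 0.09 m), for 0.2 s.
2. it is pulled clear: centre 160 mm from the rack's in plan, or 230 mm up ((horizontal distance between open_carton_c and rack above 0.16 m or height (world z) of open_carton_c above 0.23 m)), for 0.1 s.
At the end, for the whole second after the job is handed in: The opened carton stands released and at rest in the lined lane: tilt under 0.08 rad, centre within 25 mm of the liner's in plan and 6 mm of standing height. The other cartons are upright (0.15 rad), moved under 20 mm; every other loose thing moved under 30 mm (horizontal distance between open_carton_c and liner_top below 0.025 m and angle between open_carton_c's own z axis and vertical below 0.08 rad and z of open_carton_c in the frame of liner_top between 0.0765 and 0.0885 m and linear speed of open_carton below 0.02 m/s and angle between each of carton_a_c, carton_b_c, carton_c_c, carton_d_c's own z axis and vertical below 0.15 rad and distance of each of carton_a_c, carton_b_c, carton_c_c, carton_d_c from where it was at the start of the episode below 0.02 m and distance of each of bar_a, bar_b, jar, felt_wheel, brush, wrench, compound_bar from where it was at the start of the episode below 0.03 m); the robot touches nothing.
It fails at once if another carton is tipped (over 0.3 rad) or moved over 60 mm (angle between any of carton_a_c, carton_b_c, carton_c_c, carton_d_c's own z axis and vertical above 0.3 rad or distance of any of carton_a_c, carton_b_c, carton_c_c, carton_d_c from where it was at the start of the episode above 0.06 m).
It fails at once if another thing on the table or in the tray is moved over 50 mm (distance of any of bar_a, bar_b, jar, felt_wheel, brush, wrench, compound_bar from where it was at the start of the episode above 0.05 m).
It fails at once if the opened carton is dropped into the tray (faster than 0.5 m/s, not held) (horizontal distance between open_carton_c and liner_top below 0.08 m and linear speed of open_carton above 0.5 m/s and not (contact force between the fingers and open_carton above 0.5 N)).
It also fails if it takes over 58 s, if anything falls off the work surface, if the arm or the gripper's body presses on something with over 40 N, if the wrist force passes 120 N, or if a joint passes its speed limit or range.

## Working session

There is one attempt and no reset: what is moved stays moved. The work goes in short steps, Python scripts to look and compute and a shell command to move; the robot and the scene stay as the last step left them, time stands still between calls to the robot, and variables do not carry over. Pictures are saved under pics/ and viewed, at most 10 in all, crops included, and the job is handed in when it is done.

```bash
ls; mkdir -p pics; python3 - <<'E'
from cell import get_obs, optics, env, nets
import cv2,numpy as np
o=get_obs();print(o['time_s'],o['tool_pos'],o['tool_rot'],o['grip_width'],env.grip_depth)
ims=[]
for c in ['scene','top']:
    p,d=optics.read_camera(c);np.save(f'pics/{c}_d.npy',d);cv2.imwrite(f'pics/{c}0.png',p[:,:,::-1])
    for q in ['open_carton_c','rack','rack_knee','rack_rear','tray','liner_top','carton_a_c','jar']:
        print(c,q,[(np.round(r['point'],3).tolist(),round(r['confidence'],2)) for r in nets.place_of(q,c)][:7])
    print({k:np.round(v,3).tolist() for k,v in optics.camera_info(c).items()})
E
```

```text
pics
0.0 [ 0.18614357 -0.62218051  0.22143176] [-1.79886594e+02  5.94752943e-03  1.66620790e+01] 0.08720240284772279 0.0187
scene open_carton_c []
scene rack [([0.517, 0.248, 0.003], 0.56)]
scene rack_knee [([0.479, -0.283, 0.012], 0.45)]
scene rack_rear []
scene tray [([0.475, -0.223, -0.005], 0.86), ([0.477, -0.281, 0.011], 0.52)]
scene liner_top [([0.479, -0.282, 0.012], 0.57)]
scene carton_a_c []
scene jar [([0.621, 0.013, -0.002], 0.79), ([0.715, 0.002, 0.0], 0.57), ([0.73, -0.174, -0.002], 0.21)]
{'fovy': 56.599, 'cx': 281.403, 'cy': 209.264, 'R': [[-0.802, 0.596, 0.018], [0.453, 0.629, -0.632], [-0.389, -0.499, -0.775]], 't': [0.397, -0.173, 1.421]}
top open_carton_c [([0.52, 0.239, 0.121], 0.59)]
top rack []
top rack_knee [([0.619, 0.015, -0.001], 0.58)]
top rack_rear []
top tray [([0.475, -0.219, 0.0], 0.74), ([0.519, 0.242, 0.119], 0.56)]
top liner_top [([0.477, -0.279, 0.007], 0.56)]
top carton_a_c [([0.538, 0.16, 0.114], 0.63)]
top jar [([0.62, 0.018, -0.002], 0.58), ([0.473, -0.157, 0.006], 0.2)]
{'fovy': 52.315, 'cx': 276.543, 'cy': 206.907, 'R': [[-0.103, -0.995, -0.005], [-0.973, 0.102, -0.209], [0.208, -0.017, -0.978]], 't': [0.067, 0.533, 1.311]}
```

View pics/scene0.png

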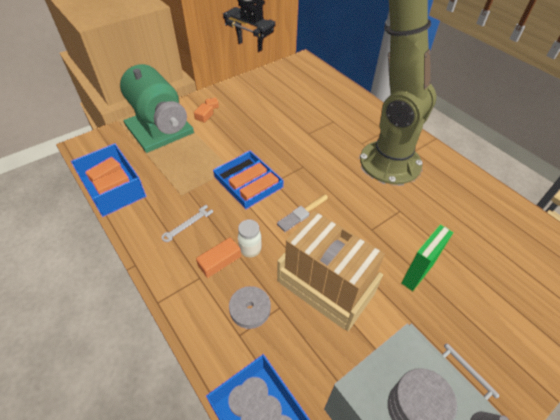

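View pics/top0.png

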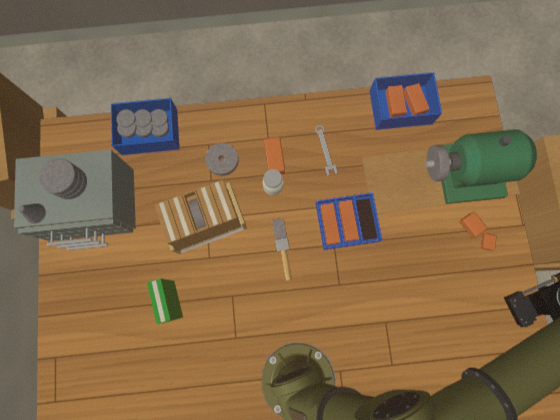

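The scene picture shows the row at (335,262) with one dark-topped carton among cream-striped tops, and the tray at (248,178). In the top picture the carton with the recess is at about (196,210) in the rack, and the lined lane is at (367,218). The green lone carton at (163,300) is the look-alike, and the other blue trays at (145,125) and (405,100) hold no liner. Next I build a height map of the rack and an enlarged crop.

```bash
cat > h.py <<'E'
import numpy as np,cv2
from cell import optics
def cloud(c,d):
    i=optics.camera_info(c);h,w=d.shape;f=h/2/np.tan(np.radians(i['fovy']/2))
    v,u=np.mgrid[:h,:w];P=np.stack([(u-i['cx'])/f*d,(v-i['cy'])/f*d,d],-1)
    X=(P-np.array(i['t']))@np.array(i['R']);X[d<=0]=np.nan
    return X
E
python3 - <<'E'
import numpy as np,cv2
from h import cloud
out=[]
for c,box in [('top',(150,170,110,90)),('scene',(265,200,130,130))]:
    im=cv2.imread(f'pics/{c}0.png');X=cloud(c,np.load(f'pics/{c}_d.npy'))
    x,y,w,h=box;cr=im[y:y+h,x:x+w];out.append(cv2.resize(cr,(390,int(390*h/w)),interpolation=3))
    Z=X[...,2]
    m=np.zeros(Z.shape,bool);m[y:y+h,x:x+w]=True
    for lo,hi in [(.188,.212),(.1,.115),(.065,.083),(.03,.06)]:
        s=m&(Z>lo)&(Z<hi);P=X[s]
        r=cv2.minAreaRect(P[:,:2].astype(np.float32)*1000) if len(P) else 0
        print(c,lo,len(P),np.round(P.mean(0),3),r)
    # recess
    s=m&(Z>.13)&(Z<.185);print('mid',np.round(X[s].mean(0),3),s.sum())
    # tray
    if c=='top':
        for a,b in [((318,195),(382,248))]:
            s=np.zeros(Z.shape,bool);s[a[1]:b[1],a[0]:b[0]]=True
            s&=(Z>.027)&(Z<.045);print('tray',cv2.minAreaRect(X[s][:,:2].astype(np.float32)*1000))
            q=X[205:235,362:373].reshape(-1,3);print('liner',np.nanmedian(q,0))
    np.save(f'pics/{c}_X.npy',X)
H=max(o.shape[0] for o in out)
cv2.imwrite('pics/crop0.png',np.hstack([cv2.copyMakeBorder(o,0,H-o.shape[0],0,0,0) for o in out]))
E
```

```text
top 0.188 2707 [0.52  0.247 0.199] ((521.1158447265625, 247.36688232421875), (122.60761260986328, 208.91586303710938), 14.860315322875977)
top 0.1 259 [0.522 0.177 0.108] ((525.0126342773438, 247.7400665283203), (140.18975830078125, 237.73379516601562), 14.922253608703613)
top 0.065 95 [0.473 0.224 0.074] ((480.0338134765625, 210.28244018554688), (124.85054779052734, 261.12353515625), 46.26368713378906)
top 0.03 147 [0.492 0.218 0.045] ((520.9822387695312, 193.04623413085938), (165.9126434326172, 310.3310546875), 60.24896240234375)
mid [0.496 0.235 0.166] 554
tray ((476.0402526855469, -215.83456420898438), (159.9759521484375, 188.83831787109375), 2.6277413368225098)
liner [ 0.47370904 -0.28115933  0.00722933]
scene 0.188 3513 [0.524 0.25  0.199] ((521.1167602539062, 243.82772827148438), (124.0770263671875, 209.0421600341797), 14.94596004486084)
scene 0.1 568 [0.539 0.302 0.108] ((524.2884521484375, 245.3516387939453), (142.09548950195312, 237.5222625732422), 14.982405662536621)
scene 0.065 716 [0.58  0.27  0.074] ((526.8370361328125, 245.79312133789062), (139.16050720214844, 238.21742248535156), 15.199007034301758)
scene 0.03 522 [0.582 0.278 0.044] ((577.9697265625, 280.472900390625), (133.21286010742188, 290.76702880859375), 42.334320068359375)
mid [0.557 0.267 0.161] 1277
```

View pics/crop0.png

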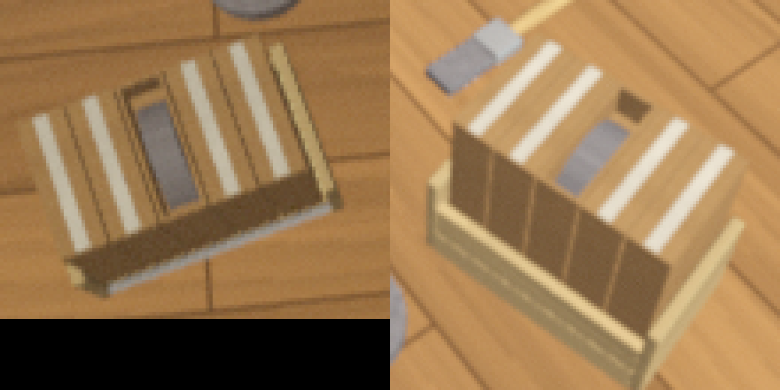

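The enlarged crop confirms it. The opened carton, with the grey felt wheel and no lid, is the middle of the five: top crop (165,150), scene crop (600,150). The four with white tape are lidded, and the lone green one isn't meant. The low rail is on the far side and the lip faces the robot, so the rack's +x points away at yaw 14.9°, centred at (0.521, 0.246). I'll push the carton from behind.

```bash
cat >> h.py <<'E'
from scipy.spatial.transform import Rotation as Ro
C=np.array([.521,.2456]);YAW=14.9
def rk(x,y,z):
    a=np.radians(YAW);return np.array([C[0]+x*np.cos(a)-y*np.sin(a),C[1]+x*np.sin(a)+y*np.cos(a),z])
def go(pos,rpy):
    from cell import get_obs
    o=get_obs();R=Ro.from_euler('xyz',o['tool_rot'],degrees=True)
    t=R.inv().apply(np.array(pos)-o['tool_pos'])*1000
    w=np.degrees((R.inv()*Ro.from_euler('xyz',rpy,degrees=True)).as_rotvec())
    print('t',np.round(t,1),'w',np.round(w,1))
E
python3 -c "
from h import *
go([.42,-.25,.31],[180,0,14.9]);go(rk(.09,0,.26),[180,0,14.9])"
```

```text
t [ 330.7 -290.   -87.4] w [0.  0.  1.8]
t [ 659.6 -733.1  -37.5] w [0.  0.  1.8]
```

```bash
python3 -m creep '[{"tx":165,"ty":-145,"tz":-90,"wz":1.8,"gripper":-1},{"tx":330,"ty":-290,"tz":-90,"wz":1.8,"gripper":-1},{"tx":330,"ty":-290,"tz":-90,"wz":1.8,"gripper":-1},{"tx":330,"ty":-290,"tz":-90,"wz":1.8,"gripper":-1},{"tx":330,"ty":-290,"tz":-90,"wz":1.8,"gripper":-1}]' 30;python3 -c "
from h import *
go([.45,-.25,.31],[180,0,14.9]);go(rk(.09,0,.26),[180,0,14.9])"
```

```text
t [ 359.5 -281.4  -87.4] w [0.  0.  1.8]
t [ 659.6 -733.1  -37.5] w [0.  0.  1.8]validation failed for argument at $[0]...
```

```bash
python3 -m creep '[{"wx":0,"wy":0,"wz":1.8,"tx":330,"ty":-290,"tz":-90,"gripper":-1},{"wx":0,"wy":0,"wz":1.8,"tx":330,"ty":-290,"tz":-90,"gripper":-1},{"wx":0,"wy":0,"wz":1.8,"tx":330,"ty":-290,"tz":-90,"gripper":-1},{"wx":0,"wy":0,"wz":1.8,"tx":330,"ty":-290,"tz":-90,"gripper":-1},{"wx":0,"wy":0,"wz":1.8,"tx":330,"ty":-290,"tz":-90,"gripper":-1}]' 30; python3 -c "
from h import *
go([.45,-.25,.31],[180,0,14.9]);go(rk(.09,0,.26),[180,0,14.9])"; python3 -m creep --help | head -30
```

```text
time_s: 1.32
tool_pos: [0.2953, -0.448, 0.2649]
tool_rot: [180.0, 0.0, 14.8]
force: [0.4, -0.7, -0.4]
grip_width: 0.0616
grasp_force: 0.0
t [ 200.3 -151.7  -45.2] w [ 0.   0.  -0.1]
t [ 485.9 -612.7    4.5] w [ 0.   0.  -0.1]invalid input: not JSON, or not a number
```

```bash
python3 -m creep '[{"wx":0,"wy":0,"wz":0,"tx":200,"ty":-150,"tz":-50,"gripper":-1},{"wx":0,"wy":0,"wz":0,"tx":200,"ty":-150,"tz":-50,"gripper":-1},{"wx":0,"wy":0,"wz":0,"tx":200,"ty":-150,"tz":-50,"gripper":-1},{"wx":0,"wy":0,"wz":0,"tx":200,"ty":-150,"tz":-50,"gripper":-1},{"wx":0,"wy":0,"wz":0,"tx":200,"ty":-150,"tz":-50,"gripper":-1}]' 30; python3 -c "
from h import *
go(rk(.09,0,.30),[180,0,14.9])"
```

```text
time_s: 1.73
tool_pos: [0.422, -0.2875, 0.3061]
tool_rot: [179.9, -0.0, 14.9]
force: [0.5, -1.1, 0.5]
grip_width: 0.0286
grasp_force: 0.0
t [ 322.4 -490.     5.6] w [ 0.1 -0.  -0. ]
```

```bash
for i in 1; do python3 -m creep '[{"wx":0,"wy":0,"wz":0,"tx":322,"ty":-490,"tz":0,"gripper":-1},{"wx":0,"wy":0,"wz":0,"tx":322,"ty":-490,"tz":0,"gripper":-1},{"wx":0,"wy":0,"wz":0,"tx":322,"ty":-490,"tz":0,"gripper":-1},{"wx":0,"wy":0,"wz":0,"tx":322,"ty":-490,"tz":0,"gripper":-1},{"wx":0,"wy":0,"wz":0,"tx":322,"ty":-490,"tz":0,"gripper":-1}]'; done; python3 -m creep '[{"wx":0,"wy":0,"wz":0,"tx":210,"ty":-320,"tz":0,"gripper":-1},{"wx":0,"wy":0,"wz":0,"tx":210,"ty":-320,"tz":0,"gripper":-1},{"wx":0,"wy":0,"wz":0,"tx":210,"ty":-320,"tz":0,"gripper":-1},{"wx":0,"wy":0,"wz":0,"tx":210,"ty":-320,"tz":0,"gripper":-1},{"wx":0,"wy":0,"wz":0,"tx":210,"ty":-320,"tz":0,"gripper":-1}]'; python3 -c "
from h import *
go(rk(.09,0,.26),[180,0,14.9])"
```

```text
time_s: 2.15
tool_pos: [0.4873, -0.0896, 0.3056]
tool_rot: [179.9, -0.0, 14.9]
force: [1.0, -0.3, -0.4]
grip_width: 0.0016
grasp_force: 0.0
time_s: 2.57
tool_pos: [0.5532, 0.1077, 0.3057]
tool_rot: [179.9, -0.1, 14.8]
force: [0.2, 0.9, 0.5]
grip_width: 0.0006
grasp_force: 0.0
t [  94.1 -141.7   45.7] w [ 0.1 -0.1 -0.1]
```

```bash
python3 -m creep '[{"wx":0,"wy":0,"wz":0,"tx":94,"ty":-142,"tz":0,"gripper":-1},{"wx":0,"wy":0,"wz":0,"tx":94,"ty":-142,"tz":0,"gripper":-1},{"wx":0,"wy":0,"wz":0,"tx":94,"ty":-142,"tz":0,"gripper":-1},{"wx":0,"wy":0,"wz":0,"tx":94,"ty":-142,"tz":0,"gripper":-1},{"wx":0,"wy":0,"wz":0,"tx":94,"ty":-142,"tz":45,"gripper":-1}]'; python3 - <<'E'
from h import *
from cell import get_obs
o=get_obs();p,d=optics.read_camera('wrist');i=optics.camera_info('wrist')
cv2.imwrite('pics/wr1.png',p[:,:,::-1])
T=np.array(i['tool_from_camera']);h,w=d.shape;f=h/2/np.tan(np.radians(i['fovy']/2))
v,u=np.mgrid[:h,:w];P=np.stack([(u-i['cx'])/f*d,(v-i['cy'])/f*d,d],-1)
X=Ro.from_euler('xyz',o['tool_rot'],degrees=True).apply((P.reshape(-1,3)@T[:3,:3].T)+T[:3,3])+o['tool_pos']
X[d.ravel()<=0]=np.nan;X=X.reshape(h,w,3);np.save('pics/wr1_X.npy',X)
s=(abs(X[...,2]-.2)<.006)
print(s.sum(),cv2.minAreaRect(X[s][:,:2].astype(np.float32)*1000))
go(rk(.09,0,.26),[180,0,14.9])
E
```

```text
time_s: 2.98
tool_pos: [0.6095, 0.2807, 0.2715]
tool_rot: [-179.3, -0.9, 15.4]
force: [-0.9, 1.8, 1.4]
grip_width: 0.0006
grasp_force: 0.0
7223 ((606.8482666015625, 321.221435546875), (367.78033447265625, 189.28860473632812), 84.87183380126953)
t [ 2.2  6.4 -3.2] w [-0.3  0.3  0.5]
```

View pics/wr1.png

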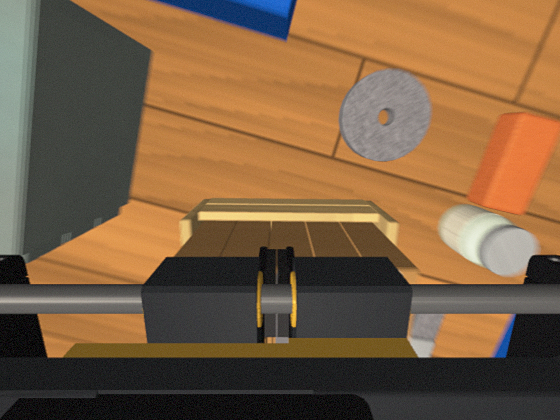

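The wrist view shows the fingers at column 277 just behind the row. The middle carton's rear face spans about columns 268–305, so the 6 mm side correction agrees with it. The jar at (490,240) and the wheel at (385,115) are clear. Next I correct sideways and descend.

```bash
python3 -m creep '[{"wx":0,"wy":0,"wz":0,"tx":1,"ty":6,"tz":0,"gripper":-1},{"wx":0,"wy":0,"wz":0,"tx":1,"ty":6,"tz":0,"gripper":-1},{"wx":0,"wy":0,"wz":0,"tx":1,"ty":6,"tz":10,"gripper":-1}]'; python3 -c "
from h import *
go(rk(.09,0,.185),[180,0,14.9])"
```

```text
time_s: 3.28
tool_pos: [0.6122, 0.2601, 0.2573]
tool_rot: [180.0, -0.3, 14.6]
force: [0.1, 0.3, 0.1]
grip_width: 0.0003
grasp_force: 0.0
t [-2.3 -9.5 72.2] w [ 0.  -0.3 -0.3]
```

```bash
python3 -m creep '[{"wx":0,"wy":0,"wz":0,"tx":0,"ty":-6,"tz":0,"gripper":-1},{"wx":0,"wy":0,"wz":0,"tx":0,"ty":-6,"tz":0,"gripper":-1},{"wx":0,"wy":0,"wz":0,"tx":0,"ty":-6,"tz":0,"gripper":-1}]'; python3 -c "
from h import *
go(rk(.09,0,.185),[180,0,14.9])"
```

```text
time_s: 3.53
tool_pos: [0.6082, 0.2674, 0.2549]
tool_rot: [-180.0, -0.1, 14.8]
force: [-0.4, -0.2, -0.4]
grip_width: 0.0008
grasp_force: 0.0
t [-0.  -1.4 69.9] w [-0.  -0.1 -0.1]
```

```bash
python3 -m creep '[{"wx":0,"wy":0,"wz":0,"tx":0,"ty":-1,"tz":35,"gripper":-1},{"wx":0,"wy":0,"wz":0,"tx":0,"ty":-1,"tz":55,"gripper":-1},{"wx":0,"wy":0,"wz":0,"tx":0,"ty":-1,"tz":70,"gripper":-1},{"wx":0,"wy":0,"wz":0,"tx":-5,"ty":-1,"tz":70,"gripper":-1},{"wx":0,"wy":0,"wz":0,"tx":-8,"ty":-1,"tz":70,"gripper":-1}]'; python3 -c "
from h import *
go(rk(.07,0,.187),[180,0,14.9])"
```

```text
time_s: 3.95
tool_pos: [0.5996, 0.2659, 0.1837]
tool_rot: [180.0, 0.1, 14.9]
force: [-0.1, 0.6, 0.8]
grip_width: 0.0005
grasp_force: 0.0
t [-11.1  -0.6  -3.3] w [ 0.   0.1 -0. ]
```

```bash
python3 -m creep '[{"wx":0,"wy":0,"wz":0,"tx":-6,"ty":0,"tz":-2,"gripper":-1},{"wx":0,"wy":0,"wz":0,"tx":-12,"ty":0,"tz":-2,"gripper":-1},{"wx":0,"wy":0,"wz":0,"tx":-17,"ty":0,"tz":-2,"gripper":-1},{"wx":0,"wy":0,"wz":0,"tx":-22,"ty":0,"tz":-2,"gripper":-1},{"wx":0,"wy":0,"wz":0,"tx":-27,"ty":0,"tz":-3,"gripper":-1}]'; python3 -m creep '[{"wx":0,"wy":0,"wz":0,"tx":-5,"ty":0,"tz":-1,"gripper":-1},{"wx":0,"wy":0,"wz":0,"tx":-10,"ty":0,"tz":-2,"gripper":-1},{"wx":0,"wy":0,"wz":0,"tx":-15,"ty":0,"tz":-3,"gripper":-1}]';python3 - <<'E'
from h import *
p,d=optics.read_camera('scene');cv2.imwrite('pics/s2.png',p[:,:,::-1][170:340,230:450].repeat(3,0).repeat(3,1))
go(rk(.07,0,.187),[180,0,14.9])
E
```

```text
time_s: 4.37
tool_pos: [0.5737, 0.2593, 0.1873]
tool_rot: [180.0, -0.1, 14.9]
force: [1.1, 0.3, 1.1]
grip_width: 0.0003
grasp_force: 0.2
time_s: 4.62
tool_pos: [0.559, 0.2553, 0.1898]
tool_rot: [180.0, 0.0, 14.9]
force: [-1.2, -0.4, 0.2]
grip_width: 0.0011
grasp_force: 0.0
t [31.6 -0.2  3. ] w [ 0.  0. -0.]
```

View pics/s2.png

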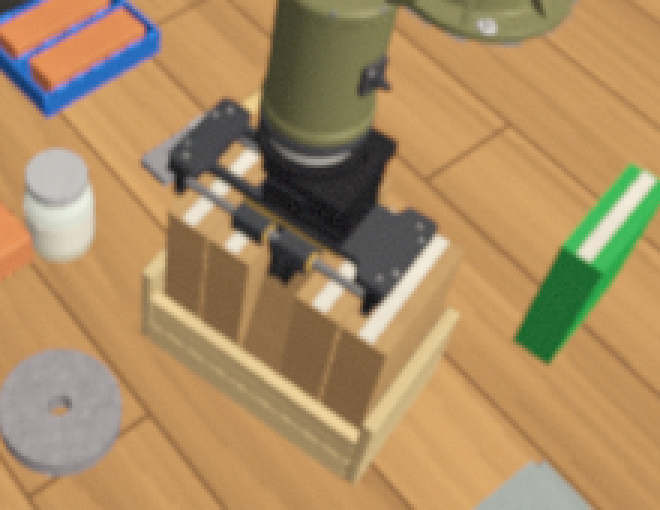

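The middle carton is tipping at (275,310) and its neighbours still stand. I push a little further.

```bash
python3 -m creep '[{"wx":0,"wy":0,"wz":0,"tx":-5,"ty":0,"tz":-1,"gripper":-1},{"wx":0,"wy":0,"wz":0,"tx":-10,"ty":0,"tz":-2,"gripper":-1},{"wx":0,"wy":0,"wz":0,"tx":-14,"ty":0,"tz":-3,"gripper":-1},{"wx":0,"wy":0,"wz":0,"tx":-14,"ty":0,"tz":-3,"gripper":-1},{"wx":0,"wy":0,"wz":0,"tx":-14,"ty":0,"tz":-3,"gripper":-1}]'; python3 -m creep '[{"wx":0,"wy":0,"wz":0,"tx":5,"ty":0,"tz":-20,"gripper":-1},{"wx":0,"wy":0,"wz":0,"tx":10,"ty":0,"tz":-60,"gripper":-1},{"wx":0,"wy":0,"wz":0,"tx":10,"ty":0,"tz":-100,"gripper":-1},{"wx":0,"wy":0,"wz":0,"tx":10,"ty":0,"tz":-130,"gripper":-1}]'
python3 - <<'E'
from h import *
p,d=optics.read_camera('scene');X=cloud('scene',d)
cv2.imwrite('pics/s3.png',p[:,:,::-1][170:340,230:450].repeat(3,0).repeat(3,1))
p,d=optics.read_camera('top');Y=cloud('top',d);cv2.imwrite('pics/t3.png',p[:,:,::-1])
a=np.radians(YAW);
for n,X in(('s',X),('t',Y)):
    Q=X.reshape(-1,3);q=Q[:,:2]-C
    r=np.c_[q[:,0]*np.cos(a)+q[:,1]*np.sin(a),-q[:,0]*np.sin(a)+q[:,1]*np.cos(a),Q[:,2]]*1000
    s=(abs(r[:,1])<16)&(abs(r[:,0])<150)&(r[:,2]>20)&(r[:,2]<225)
    r=r[s]
    for x0 in range(-150,70,10):
        k=r[(r[:,0]>=x0)&(r[:,0]<x0+10)]
        if len(k):print(n,x0,len(k),np.percentile(k[:,2],[5,50,95]).round())
go(rk(-.085,0,.30),[180,0,14.9])
E
```

```text
time_s: 5.08
tool_pos: [0.546, 0.2518, 0.1928]
tool_rot: [180.0, -0.0, 14.9]
force: [0.4, -0.7, -0.2]
grip_width: 0.0002
grasp_force: 0.0
time_s: 5.42
tool_pos: [0.5564, 0.2547, 0.3256]
tool_rot: [-180.0, -0.1, 14.8]
force: [1.8, 0.8, 0.7]
grip_width: 0.0003
grasp_force: 0.0
s -130 1 [167. 167. 167.]
s -120 47 [141. 150. 157.]
s -110 11 [138. 141. 161.]
s -100 1 [176. 176. 176.]
s -90 7 [166. 172. 184.]
s -80 16 [174. 179. 183.]
s -70 27 [180. 183. 186.]
s -60 28 [183. 186. 192.]
s -50 30 [184. 187. 190.]
s -40 16 [185. 187. 207.]
s -30 2 [211. 211. 211.]
s -20 70 [202. 209. 214.]
s -10 106 [180. 192. 202.]
s 0 100 [157. 169. 182.]
s 10 72 [132. 145. 157.]
s 20 62 [109. 121. 133.]
s 30 83 [ 34.  98. 111.]
s 40 100 [35. 76. 90.]
s 50 8 [62. 66. 70.]
s 60 29 [72. 74. 76.]
t [-123.6    1.1   27.5] w [-0.1 -0.6 -0. ]
```

View pics/s3.png

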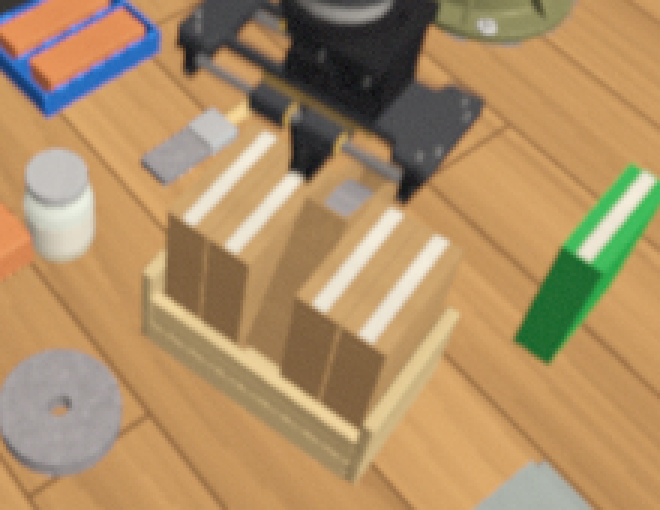

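The opened carton now leans about 23–25° at (345,190) and the others stand. The measured rear top corner is at rack x −17, z 213 mm, as the geometry predicts. Next I open the gripper and tilt the tool to match.

```bash
python3 -c "
from h import *
go(rk(-.127,0,.251),[180,-25,14.9])"; python3 -m creep '[{"wx":0,"wy":0,"wz":0,"tx":-40,"ty":1,"tz":0,"gripper":1},{"wx":0,"wy":0,"wz":0,"tx":-80,"ty":1,"tz":0,"gripper":1},{"wx":0,"wy":0,"wz":0,"tx":-120,"ty":1,"tz":0,"gripper":1},{"wx":0,"wy":7,"wz":0,"tx":-150,"ty":1,"tz":0,"gripper":1},{"wx":0,"wy":14,"wz":0,"tx":-160,"ty":1,"tz":0,"gripper":1}]';  python3 -c "
from h import *
go(rk(-.127,0,.251),[180,-25,14.9])"
```

```text
t [-166.1    1.2   76.1] w [-0.1 24.4 -0.1]
time_s: 5.93
tool_pos: [0.4137, 0.2097, 0.3225]
tool_rot: [179.1, -7.2, 14.1]
force: [1.4, -1.8, 0.5]
grip_width: 0.0264
grasp_force: 0.0
t [-23.   -8.1  69. ] w [ 1.1 17.8 -0.6]
```

```bash
python3 -m creep '[{"wx":0,"wy":0,"wz":0,"tx":0,"ty":0,"tz":0,"gripper":1},{"wx":0,"wy":5,"wz":0,"tx":0,"ty":0,"tz":0,"gripper":1},{"wx":0,"wy":10,"wz":0,"tx":-5,"ty":0,"tz":0,"gripper":1},{"wx":0,"wy":11,"wz":0,"tx":-10,"ty":0,"tz":5,"gripper":1},{"wx":0,"wy":11,"wz":0,"tx":-12,"ty":0,"tz":10,"gripper":1}]';  python3 -c "
from h import *
from cell import get_obs
print(get_obs()['qpos'])
go(rk(-.127,0,.251),[180,-25,14.9])"
```

```text
time_s: 6.35
tool_pos: [0.4178, 0.2244, 0.3018]
tool_rot: [178.8, -16.5, 15.1]
force: [0.2, -0.7, 0.1]
grip_width: 0.0592
grasp_force: 0.0
[ -14.1314281   -17.09098093  -17.978133    111.06275713    0.77824717
   69.80878883 -107.28500064]
t [-35.3   5.   42.6] w [1.2 8.5 0.3]
```

```bash
python3 -m creep '[{"wx":0,"wy":0,"wz":0,"tx":0,"ty":0,"tz":10,"gripper":1},{"wx":0,"wy":0,"wz":0,"tx":0,"ty":0,"tz":20,"gripper":1},{"wx":0,"wy":0,"wz":0,"tx":0,"ty":0,"tz":30,"gripper":1},{"wx":0,"wy":0,"wz":0,"tx":0,"ty":0,"tz":30,"gripper":1}]';  python3 -c "
from h import *
from cell import get_obs
print(get_obs()['qpos'])
go(rk(-.095,0,.215),[180,-15,14.9])"
```

```text
time_s: 6.68
tool_pos: [0.4247, 0.2234, 0.2694]
tool_rot: [178.7, -16.0, 15.0]
force: [-0.0, -0.3, -1.0]
grip_width: 0.0836
grasp_force: 0.0
[ -13.37128596  -15.46771698  -18.66789277  113.42694819    1.09796159
   66.302087   -107.5380717 ]
t [-11.4   2.1  53.4] w [ 1.3 -1.   0.1]
```

```bash
python3 -m creep '[{"wx":1.3,"wy":0,"wz":0,"tx":-6,"ty":2,"tz":10,"gripper":1},{"wx":1.3,"wy":0,"wz":0,"tx":-9,"ty":2,"tz":25,"gripper":1},{"wx":1.3,"wy":0,"wz":0,"tx":-11,"ty":2,"tz":40,"gripper":1},{"wx":1.3,"wy":0,"wz":0,"tx":-11,"ty":2,"tz":50,"gripper":1},{"wx":1.3,"wy":0,"wz":0,"tx":-11,"ty":2,"tz":50,"gripper":1}]';  python3 - <<'E'
from h import *
from cell import get_obs
print(get_obs()['qpos'])
p,d=optics.read_camera('wrist');cv2.imwrite('pics/w4.png',p[:,:,::-1])
go(rk(-.079,0,.153),[180,-15,14.9])
E
```

```text
time_s: 7.1
tool_pos: [0.4288, 0.2207, 0.219]
tool_rot: [-180.0, -16.1, 14.9]
force: [0.1, -0.9, -1.2]
grip_width: 0.087
grasp_force: 0.0
[ -13.7106255   -14.02647093  -17.59249966  118.21032247    0.3470261
   59.7291424  -106.59005301]
t [-3.3  0.3 69.2] w [-0.  -1.2  0.1]
```

View pics/w4.png

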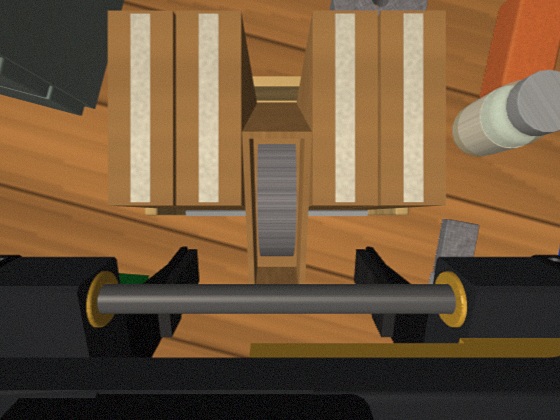

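The fingertips at (185,255) and (365,255) straddle the leaning carton (columns 247–310) in front of the neighbours' faces, and the grip is centred. Next I descend and grip.

```bash
python3 -m creep '[{"wx":0,"wy":0,"wz":0,"tx":-2,"ty":0,"tz":20,"gripper":1},{"wx":0,"wy":0,"wz":0,"tx":-3,"ty":0,"tz":40,"gripper":1},{"wx":0,"wy":0,"wz":0,"tx":-3,"ty":0,"tz":55,"gripper":1},{"wx":0,"wy":0,"wz":0,"tx":-3,"ty":0,"tz":66,"gripper":1},{"wx":0,"wy":0,"wz":0,"tx":-3,"ty":0,"tz":66,"gripper":1}]';  python3 -c "
from h import *
go(rk(-.079,0,.153),[180,-15,14.9])"
```

```text
time_s: 7.57
tool_pos: [0.4433, 0.2264, 0.1555]
tool_rot: [-180.0, -16.1, 15.1]
force: [-1.0, 0.5, -0.2]
grip_width: 0.0869
grasp_force: 0.0
t [0.3 1.4 2.6] w [-0.1 -1.1  0.2]
```

```bash
for i in 1 2; do python3 -m creep '[{"wx":0,"wy":0,"wz":0,"tx":0,"ty":0,"tz":0,"gripper":-1},{"wx":0,"wy":0,"wz":0,"tx":0,"ty":0,"tz":0,"gripper":-1},{"wx":0,"wy":0,"wz":0,"tx":0,"ty":0,"tz":0,"gripper":-1},{"wx":0,"wy":0,"wz":0,"tx":0,"ty":0,"tz":0,"gripper":-1},{"wx":0,"wy":0,"wz":0,"tx":0,"ty":0,"tz":0,"gripper":-1}]' 50; done;  python3 -c "
from h import *
go(rk(-.079,0,.153),[180,-15,14.9])"
```

```text
time_s: 7.98
tool_pos: [0.4438, 0.2274, 0.1578]
tool_rot: [-179.9, -16.4, 15.2]
force: [-0.2, 0.6, 0.9]
grip_width: 0.0612
grasp_force: 0.0
time_s: 8.4
tool_pos: [0.4436, 0.2267, 0.157]
tool_rot: [-180.0, -16.3, 15.1]
force: [0.8, -1.6, 1.6]
grip_width: 0.0399
grasp_force: 49.8
t [-0.5  1.6  4. ] w [-0.1 -1.3  0.2]
```

```bash
python3 -m creep '[{"wx":0,"wy":0,"wz":0,"tx":1,"ty":0,"tz":-5,"gripper":-1},{"wx":0,"wy":0,"wz":0,"tx":3,"ty":0,"tz":-14,"gripper":-1},{"wx":0,"wy":0,"wz":0,"tx":6,"ty":0,"tz":-26,"gripper":-1},{"wx":0,"wy":0,"wz":0,"tx":11,"ty":0,"tz":-42,"gripper":-1},{"wx":0,"wy":0,"wz":0,"tx":17,"ty":0,"tz":-58,"gripper":-1}]' 55;  python3 -c "
from h import *
go(rk(-.079,0,.24),[180,-15,14.9])"
```

```text
time_s: 8.82
tool_pos: [0.4417, 0.2267, 0.2167]
tool_rot: [-180.0, -16.0, 15.2]
force: [0.1, 0.7, -4.9]
grip_width: 0.0398
grasp_force: 54.8
t [  8.8   2.1 -21.7] w [-0.1 -1.   0.3]
```

```bash
python3 -m creep '[{"wx":0,"wy":0,"wz":0,"tx":7,"ty":0,"tz":-24,"gripper":-1},{"wx":0,"wy":-4,"wz":0,"tx":17,"ty":0,"tz":-50,"gripper":-1},{"wx":0,"wy":-8,"wz":0,"tx":34,"ty":0,"tz":-77,"gripper":-1},{"wx":0,"wy":-12,"wz":0,"tx":56,"ty":0,"tz":-105,"gripper":-1},{"wx":0,"wy":-16,"wz":0,"tx":84,"ty":0,"tz":-132,"gripper":-1}]';  python3 - <<'E'
from h import *
p,d=optics.read_camera('scene');cv2.imwrite('pics/s5.png',p[:,:,::-1][60:340,170:450].repeat(2,0).repeat(2,1))
go(rk(-.04,0,.37),[180,0,14.9])
E
```

```text
time_s: 9.23
tool_pos: [0.4841, 0.2385, 0.3699]
tool_rot: [-179.9, -0.1, 15.2]
force: [0.7, 1.2, -3.0]
grip_width: 0.0398
grasp_force: 54.8
t [-13.7   2.3   4.8] w [-0.3 -0.6  0.1]
```

View pics/s5.png

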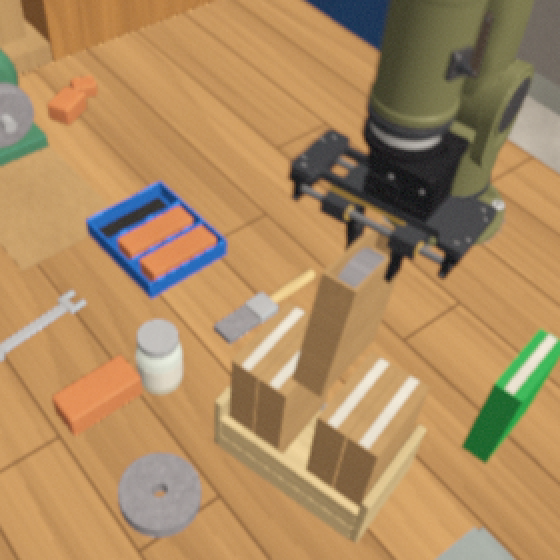

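The carton is held clear above the rack at (345,315) in the picture, slightly leaning, and the four others stand. Next I carry it over to the tray.

```bash
python3 -m creep '[{"wx":0,"wy":0,"wz":0,"tx":0,"ty":0,"tz":-12,"gripper":-1},{"wx":0,"wy":0,"wz":0,"tx":0,"ty":5,"tz":-25,"gripper":-1},{"wx":0,"wy":0,"wz":1,"tx":0,"ty":30,"tz":-30,"gripper":-1},{"wx":0,"wy":0,"wz":2,"tx":-2,"ty":65,"tz":-30,"gripper":-1},{"wx":0,"wy":0,"wz":3,"tx":-4,"ty":100,"tz":-30,"gripper":-1}]'; python3 -c "
from h import *
go([.46,-.279,.39],[180,0,2.6])"
```

```text
time_s: 9.7
tool_pos: [0.5067, 0.1411, 0.3975]
tool_rot: [-179.9, -0.3, 12.4]
force: [1.3, -1.4, -5.6]
grip_width: 0.0394
grasp_force: 54.8
t [-135.5  400.4    6.2] w [-0.1 -0.3  9.8]
```

```bash
python3 -m creep '[{"wx":0,"wy":0,"wz":2,"tx":-10,"ty":38,"tz":0,"gripper":-1},{"wx":0,"wy":0,"wz":4,"tx":-20,"ty":76,"tz":0,"gripper":-1},{"wx":0,"wy":0,"wz":6,"tx":-30,"ty":114,"tz":0,"gripper":-1},{"wx":0,"wy":0,"wz":8,"tx":-40,"ty":152,"tz":0,"gripper":-1},{"wx":0,"wy":0,"wz":10,"tx":-50,"ty":185,"tz":0,"gripper":-1}]'; python3 -c "
from h import *
go([.46,-.279,.39],[180,0,2.6])"
```

```text
time_s: 10.12
tool_pos: [0.4963, -0.053, 0.3967]
tool_rot: [-179.9, -0.2, 2.0]
force: [1.1, -1.0, -5.5]
grip_width: 0.0394
grasp_force: 54.8
t [-44.2 224.6   6.1] w [-0.1 -0.2 -0.6]
```

```bash
python3 -m creep '[{"wx":0,"wy":0,"wz":0,"tx":-6,"ty":38,"tz":0,"gripper":-1},{"wx":0,"wy":0,"wz":0,"tx":-15,"ty":76,"tz":0,"gripper":-1},{"wx":0,"wy":0,"wz":0,"tx":-25,"ty":114,"tz":0,"gripper":-1},{"wx":0,"wy":0,"wz":0,"tx":-30,"ty":145,"tz":0,"gripper":-1},{"wx":0,"wy":0,"wz":0,"tx":-35,"ty":175,"tz":0,"gripper":-1}]'; python3 -m creep '[{"wx":0,"wy":0,"wz":0,"tx":-5,"ty":25,"tz":0,"gripper":-1},{"wx":0,"wy":0,"wz":0,"tx":-8,"ty":40,"tz":0,"gripper":-1},{"wx":0,"wy":0,"wz":0,"tx":-8,"ty":45,"tz":0,"gripper":-1},{"wx":0,"wy":0,"wz":0,"tx":-8,"ty":45,"tz":0,"gripper":-1},{"wx":0,"wy":0,"wz":0,"tx":-8,"ty":45,"tz":0,"gripper":-1}]'; python3 - <<'E'
from h import *
from cell import get_obs,nets
go([.46,-.279,.39],[180,0,2.6])
o=get_obs();T=np.array(o['tool_pos'])
for c in('scene','top'):
    p,d=optics.read_camera(c);X=cloud(c,d);cv2.imwrite(f'pics/{c}6.png',p[:,:,::-1]);np.save(f'pics/{c}6_X.npy',X)
    print(c,[(np.round(r['point'],3).tolist(),round(r['confidence'],2)) for r in nets.place_of('open_carton_c',c)][:3])
    q=X.reshape(-1,3)-T;q=q[(abs(q[:,1])<.03)&(abs(q[:,0])<.13)&(q[:,2]<.05)&(q[:,2]>-.18)]
    print(len(q))
    for z in range(-180,50,15):
        k=q[(q[:,2]*1000>=z)&(q[:,2]*1000<z+15)]
        if len(k)>3:print(z,len(k),np.percentile(k[:,0],[2,50,98]).round(3),np.percentile(k[:,1],[2,50,98]).round(3))
E
```

```text
time_s: 10.53
tool_pos: [0.4677, -0.2283, 0.3964]
tool_rot: [-179.8, -0.3, 2.1]
force: [0.7, 0.3, -5.0]
grip_width: 0.0396
grasp_force: 54.8
time_s: 10.95
tool_pos: [0.4635, -0.2702, 0.3961]
tool_rot: [-179.8, -0.3, 2.3]
force: [-0.2, 0.5, -4.5]
grip_width: 0.0397
grasp_force: 54.8
t [-3.9  8.7  6. ] w [-0.2 -0.3 -0.3]
scene [([0.493, -0.267, 0.344], 0.85), ([0.406, -0.001, -0.001], 0.52)]
2552
-150 17 [-0.023 -0.003  0.021] [0.015 0.017 0.018]
-135 143 [-0.022  0.031  0.098] [-0.006  0.019  0.022]
-120 185 [-0.022  0.051  0.097] [-0.016  0.019  0.023]
-105 198 [-0.026  0.048  0.095] [-0.014  0.019  0.023]
-90 198 [-0.025  0.045  0.093] [-0.014  0.019  0.024]
-75 203 [-0.029  0.044  0.091] [-0.014  0.019  0.024]
-60 215 [-0.032  0.039  0.088] [-0.013  0.019  0.024]
-45 203 [-0.033  0.038  0.086] [-0.012  0.019  0.024]
-30 230 [-0.035  0.035  0.084] [-0.013  0.019  0.023]
-15 217 [-0.038  0.041  0.082] [-0.012  0.019  0.024]
0 239 [-0.038  0.033  0.08 ] [-0.016  0.02   0.029]
15 370 [-0.037  0.029  0.078] [-0.021  0.012  0.029]
30 127 [0.005 0.055 0.076] [-0.027  0.     0.029]
45 7 [0.009 0.012 0.013] [-0.029  0.019  0.028]
top [([0.731, 0.182, -0.001], 0.62)]
401
-150 7 [-0.02  -0.017  0.004] [-0.014  0.021  0.022]
-135 13 [-0.022 -0.007  0.002] [0.02  0.021 0.022]
-120 17 [-0.024 -0.015  0.   ] [-0.001  0.021  0.022]
-105 18 [-0.028 -0.016 -0.002] [-0.009  0.021  0.022]
-90 18 [-0.027 -0.016  0.058] [0.021 0.021 0.024]
-75 24 [-0.031 -0.018  0.088] [0.001 0.021 0.025]
-60 27 [-0.034 -0.012  0.084] [-0.007  0.022  0.026]
-45 26 [-0.036 -0.019  0.084] [0.006 0.022 0.026]
-30 25 [-0.037 -0.026  0.08 ] [-0.011  0.021  0.026]
-15 94 [-0.039 -0.025  0.078] [-0.015 -0.     0.026]
0 48 [-0.041 -0.008  0.076] [-0.015  0.021  0.026]
15 56 [-0.044 -0.033  0.075] [-0.014  0.02   0.026]
30 28 [0.055 0.069 0.074] [0.011 0.023 0.026]
```

Measured in the hand, the carton leans 7.6° with its top toward the base. I tilt the tool by −7.6° about its y axis to stand it upright and then re-measure.

```bash
python3 -m creep '[{"wx":0,"wy":-3,"wz":0,"tx":0,"ty":9,"tz":0,"gripper":-1},{"wx":0,"wy":-7.6,"wz":0,"tx":0,"ty":9,"tz":0,"gripper":-1},{"wx":0,"wy":-7.6,"wz":0,"tx":0,"ty":9,"tz":0,"gripper":-1},{"wx":0,"wy":-7.6,"wz":0,"tx":0,"ty":9,"tz":0,"gripper":-1}]'; cat > m.py <<'E'
from h import *
from cell import get_obs
o=get_obs();T=np.array(o['tool_pos']);R=Ro.from_euler('z',2.5,degrees=True)
for c in('scene','top'):
    p,d=optics.read_camera(c);X=cloud(c,d);cv2.imwrite(f'pics/{c}7.png',p[:,:,::-1])
    q=R.inv().apply(X.reshape(-1,3)-T);q=q[(abs(q[:,1])<.03)&(abs(q[:,0])<.13)&(q[:,2]<.05)&(q[:,2]>-.18)]
    for z in [-150,-145,-140,-135,-130,-120,-100,-80,-60,-40,-20]:
        k=q[(q[:,2]*1000>=z)&(q[:,2]*1000<z+5)]
        if len(k)>3:print(c,z,len(k),np.percentile(k[:,0],[2,50,98]).round(3),np.percentile(k[:,1],[2,50,98]).round(3))
    f=q[(q[:,1]>.01)&(q[:,2]<-.02)&(q[:,2]>-.13)&(abs(q[:,0]-.03)<.045)]
    if c=='scene':print('yface fit',np.polyfit(f[:,0],f[:,1],1),np.polyfit(f[:,2],f[:,1],1))
go([.46,-.279,.39],[180,7.6,2.6])
E
python3 m.py
```

```text
time_s: 11.48
tool_pos: [0.4652, -0.2795, 0.3952]
tool_rot: [-179.8, 7.3, 2.4]
force: [0.6, 1.0, -4.1]
grip_width: 0.0393
grasp_force: 54.8
scene -140 42 [-0.034  0.04   0.081] [-0.017  0.017  0.019]
scene -135 52 [-0.037  0.024  0.08 ] [-0.006  0.017  0.02 ]
scene -130 55 [-0.031  0.038  0.081] [-0.017  0.018  0.021]
scene -120 55 [-0.032  0.038  0.081] [-0.017  0.018  0.021]
scene -100 58 [-0.034  0.028  0.081] [-0.015  0.018  0.021]
scene -80 65 [-0.039  0.02   0.08 ] [-0.016  0.018  0.021]
scene -60 63 [-0.038  0.034  0.08 ] [-0.017  0.018  0.022]
scene -40 69 [-0.034  0.031  0.08 ] [-0.015  0.018  0.022]
scene -20 78 [-0.038  0.035  0.08 ] [-0.017  0.019  0.022]
yface fit [-0.00662112  0.01861096] [0.0105903  0.01917901]
top -140 9 [-0.04  -0.022  0.008] [0.008 0.02  0.021]
top -135 10 [-0.04  -0.011  0.016] [0.014 0.02  0.021]
top -130 14 [-0.04  -0.014  0.017] [0.02  0.02  0.021]
top -120 9 [-0.039 -0.01   0.015] [0.014 0.02  0.021]
top -100 12 [-0.041 -0.019  0.009] [0.015 0.02  0.022]
top -80 10 [-0.034 -0.008  0.008] [0.02  0.021 0.022]
top -60 8 [-0.034 -0.023  0.001] [0.021 0.021 0.022]
top -40 11 [-0.037 -0.016  0.01 ] [0.021 0.022 0.022]
top -20 7 [-0.027 -0.02  -0.01 ] [0.021 0.022 0.022]
t [-2.8 -1.8  7. ] w [-0.2 -0.4 -0.4]
```

```bash
python3 -c "
from h import *
go([.458,-.278,.30],[180,7.5,2.6]);go([.458,-.278,.19],[180,7.5,2.6])"
```

```text
t [ 6.6 -2.7 96.5] w [-0.2 -0.3 -0.4]
t [ 20.4  -2.5 205.6] w [-0.2 -0.3 -0.4]
```

```bash
python3 -m creep '[{"wx":0,"wy":0,"wz":0,"tx":-3,"ty":-2,"tz":25,"gripper":-1},{"wx":0,"wy":0,"wz":0,"tx":2,"ty":-2,"tz":60,"gripper":-1},{"wx":0,"wy":0,"wz":0,"tx":7,"ty":-2,"tz":97,"gripper":-1},{"wx":0,"wy":0,"wz":0,"tx":12,"ty":-2,"tz":135,"gripper":-1},{"wx":0,"wy":0,"wz":0,"tx":15,"ty":-2,"tz":160,"gripper":-1}]'; python3 -c "
from h import *
go([.458,-.278,.19],[180,7.5,2.6])"
```

```text
time_s: 12.0
tool_pos: [0.4562, -0.2781, 0.2331]
tool_rot: [-179.8, 7.4, 2.2]
force: [-0.5, -0.6, -4.5]
grip_width: 0.0398
grasp_force: 54.8
t [ 7.3  0.1 42.5] w [-0.3 -0.1 -0.4]
```

```bash
python3 -m creep '[{"wx":0,"wy":0,"wz":-0.4,"tx":3,"ty":0,"tz":15,"gripper":-1},{"wx":0,"wy":0,"wz":-0.4,"tx":5,"ty":0,"tz":30,"gripper":-1},{"wx":0,"wy":0,"wz":-0.4,"tx":7,"ty":0,"tz":42,"gripper":-1},{"wx":0,"wy":0,"wz":-0.4,"tx":7,"ty":0,"tz":42,"gripper":-1},{"wx":0,"wy":0,"wz":-0.4,"tx":7,"ty":0,"tz":42,"gripper":-1}]'; python3 - <<'E'
from h import *
p,d=optics.read_camera('scene');a=p[:,:,::-1][110:230,180:320].repeat(3,0).repeat(3,1)
p,d=optics.read_camera('top');b=p[:,:,::-1][150:270,290:410].repeat(3,0).repeat(3,1)
cv2.imwrite('pics/s8.png',np.hstack([a,b]))
go([.458,-.278,.147],[180,7.5,2.6])
E
```

```text
time_s: 12.42
tool_pos: [0.4593, -0.2788, 0.1936]
tool_rot: [-179.8, 7.3, 2.6]
force: [0.1, 0.5, -4.9]
grip_width: 0.0398
grasp_force: 54.8
t [ 3.8 -1.3 47.7] w [-0.1 -0.3 -0. ]
```

View pics/s8.png

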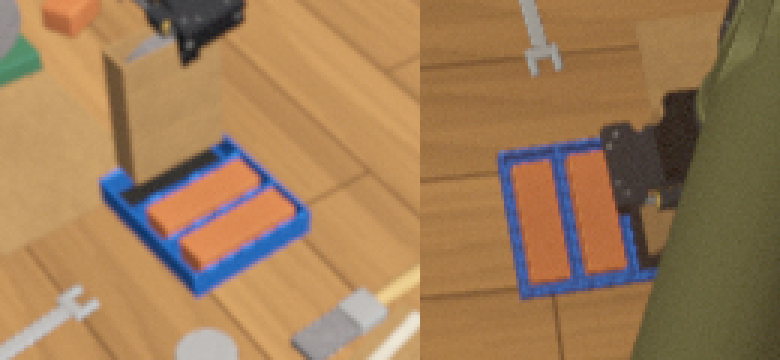

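The left crop shows the carton upright over the dark lane and aligned with it. I lower it gently.

```bash
python3 -m creep '[{"wx":0,"wy":0,"wz":0,"tx":1,"ty":-1,"tz":10,"gripper":-1},{"wx":0,"wy":0,"wz":0,"tx":2,"ty":-1,"tz":20,"gripper":-1},{"wx":0,"wy":0,"wz":0,"tx":3,"ty":-1,"tz":30,"gripper":-1},{"wx":0,"wy":0,"wz":0,"tx":3,"ty":-1,"tz":38,"gripper":-1},{"wx":0,"wy":0,"wz":0,"tx":3,"ty":-1,"tz":40,"gripper":-1}]'; python3 -m creep '[{"wx":0,"wy":0,"wz":0,"tx":0,"ty":0,"tz":1,"gripper":-1},{"wx":0,"wy":0,"wz":0,"tx":0,"ty":0,"tz":2,"gripper":-1},{"wx":0,"wy":0,"wz":0,"tx":0,"ty":0,"tz":3,"gripper":-1}]'; python3 -c "
from h import *
go([.458,-.278,.147],[180,7.5,2.6])"
```

```text
time_s: 12.93
tool_pos: [0.4559, -0.2771, 0.1507]
tool_rot: [-179.7, 7.5, 2.6]
force: [-0.8, 0.2, -4.8]
grip_width: 0.0397
grasp_force: 54.8
time_s: 13.18
tool_pos: [0.4574, -0.278, 0.1505]
tool_rot: [-179.9, 7.3, 2.6]
force: [-0.8, 0.3, -4.6]
grip_width: 0.0392
grasp_force: 54.8
t [1.  0.1 3.4] w [-0.1 -0.2 -0. ]
```

```bash
for i in 1 2; do python3 -m creep '[{"wx":0,"wy":0,"wz":0,"tx":0,"ty":0,"tz":1,"gripper":-1},{"wx":0,"wy":0,"wz":0,"tx":0,"ty":0,"tz":2,"gripper":-1},{"wx":0,"wy":0,"wz":0,"tx":0,"ty":0,"tz":2,"gripper":-1}]'; done
```

```text
time_s: 13.43
tool_pos: [0.4568, -0.2778, 0.1483]
tool_rot: [-179.8, 7.3, 2.6]
force: [0.6, -0.3, -5.0]
grip_width: 0.0393
grasp_force: 54.8
time_s: 13.68
tool_pos: [0.4568, -0.2778, 0.1466]
tool_rot: [-179.8, 7.3, 2.6]
force: [0.0, -0.2, -2.0]
grip_width: 0.0394
grasp_force: 54.8
```

```bash
python3 -m creep '[{"wx":0,"wy":0,"wz":0,"tx":0,"ty":0,"tz":1,"gripper":-1},{"wx":0,"wy":0,"wz":0,"tx":0,"ty":0,"tz":1,"gripper":-1},{"wx":0,"wy":0,"wz":0,"tx":0,"ty":0,"tz":1,"gripper":-1}]'; python3 -m creep '[{"wx":0,"wy":0,"wz":0,"tx":0,"ty":0,"tz":0,"gripper":-1},{"wx":0,"wy":0,"wz":0,"tx":0,"ty":0,"tz":0,"gripper":-1},{"wx":0,"wy":0,"wz":0,"tx":0,"ty":0,"tz":0,"gripper":-1}]' 6;  python3 m.py | grep -v top
```

```text
time_s: 13.93
tool_pos: [0.4572, -0.2779, 0.1464]
tool_rot: [-179.9, 7.2, 2.6]
force: [1.2, 0.8, 5.5]
grip_width: 0.0397
grasp_force: 54.8
time_s: 14.18
tool_pos: [0.4575, -0.2786, 0.1461]
tool_rot: [-179.9, 7.2, 2.6]
force: [3.3, -1.9, 4.6]
grip_width: 0.0399
grasp_force: 6.0
scene -150 184 [-0.128 -0.09   0.126] [-0.028 -0.001  0.029]
scene -145 75 [-0.129  0.101  0.129] [-0.028  0.005  0.028]
scene -140 22 [0.079 0.092 0.103] [-0.029 -0.009  0.028]
scene -135 19 [-0.007  0.083  0.102] [-0.03  -0.005  0.028]
scene -130 19 [-0.056  0.1    0.102] [-0.025  0.003  0.029]
scene -120 65 [-0.055  0.039  0.102] [-0.029  0.019  0.03 ]
scene -100 33 [-0.028  0.037  0.08 ] [-0.018  0.018  0.021]
scene -80 40 [-0.035  0.03   0.08 ] [-0.015  0.018  0.021]
scene -60 38 [-0.035  0.025  0.079] [-0.006  0.019  0.022]
scene -40 41 [-0.037  0.045  0.08 ] [-0.016  0.019  0.021]
scene -20 42 [-0.037  0.038  0.079] [-0.02   0.019  0.022]
yface fit [-0.00412457  0.01955909] [-0.0188661   0.01810087]
t [-2.800e+01  2.000e-01 -2.423e+02] w [-0.1 -0.4 -0. ]
```

The carton stands upright on the liner at standing height. I release it symmetrically to a modest opening and then retreat upward.

```bash
for i in 1 2; do python3 -m creep '[{"wx":0,"wy":0,"wz":0,"tx":0,"ty":0,"tz":0,"gripper":1},{"wx":0,"wy":0,"wz":0,"tx":0,"ty":0,"tz":0,"gripper":1},{"wx":0,"wy":0,"wz":0,"tx":0,"ty":0,"tz":0,"gripper":1},{"wx":0,"wy":0,"wz":0,"tx":0,"ty":0,"tz":0,"gripper":1}]'; done; python3 -m creep '[{"wx":0,"wy":0,"wz":0,"tx":-1,"ty":0,"tz":-15,"gripper":1},{"wx":0,"wy":0,"wz":0,"tx":-3,"ty":0,"tz":-40,"gripper":1},{"wx":0,"wy":0,"wz":0,"tx":-6,"ty":0,"tz":-75,"gripper":1},{"wx":0,"wy":0,"wz":0,"tx":-10,"ty":0,"tz":-110,"gripper":1},{"wx":0,"wy":0,"wz":0,"tx":-14,"ty":0,"tz":-145,"gripper":1}]'
```

```text
time_s: 14.62
tool_pos: [0.4556, -0.2773, 0.1444]
tool_rot: [-179.8, 7.4, 2.6]
force: [-0.2, 0.6, -0.2]
grip_width: 0.0591
grasp_force: 0.0
time_s: 14.95
tool_pos: [0.4563, -0.2777, 0.1451]
tool_rot: [-179.8, 7.3, 2.6]
force: [-0.4, 0.7, -0.3]
grip_width: 0.0831
grasp_force: 0.0
time_s: 15.37
tool_pos: [0.4607, -0.2778, 0.2923]
tool_rot: [-179.8, 7.3, 2.6]
force: [0.1, -1.0, -0.1]
grip_width: 0.0868
grasp_force: 0.0
```

```bash
python3 - <<'E'
from h import *
from cell import get_obs,nets
p,d=optics.read_camera('scene');X=cloud('scene',d);cv2.imwrite('pics/s9.png',p[:,:,::-1])
print([(np.round(r['point'],3).tolist(),round(r['confidence'],2)) for r in nets.place_of('open_carton_c','scene')][:3])
q=X.reshape(-1,3)
for z in(40,60,80,100,120,140,160):
    k=q[(abs(q[:,2]-z/1000)<.005)&(abs(q[:,0]-.478)<.1)&(abs(q[:,1]+.278)<.04)]
    if len(k):print(z,len(k),np.percentile(k[:,0],[2,98]).round(3),np.percentile(k[:,1],[2,50,98]).round(3))
k=q[(q[:,2]>.165)&(q[:,2]<.185)&(abs(q[:,0]-.478)<.1)&(abs(q[:,1]+.278)<.04)];print('top',len(k),np.median(k[:,2]),cv2.minAreaRect(k[:,:2].astype(np.float32)*1000))
X0=np.load('pics/scene_X.npy')
E
```

```text
[([0.477, -0.276, 0.089], 0.9)]
40 126 [0.407 0.558] [-0.303 -0.259 -0.24 ]
60 77 [0.421 0.538] [-0.281 -0.259 -0.255]
80 76 [0.419 0.538] [-0.286 -0.259 -0.255]
100 84 [0.424 0.538] [-0.289 -0.26  -0.254]
120 88 [0.417 0.537] [-0.291 -0.259 -0.256]
140 86 [0.423 0.538] [-0.295 -0.26  -0.256]
160 216 [0.42  0.538] [-0.299 -0.278 -0.256]
top 225 0.17066851484016735 ((477.2153015136719, -278.3671569824219), (121.3923568725586, 46.165409088134766), 1.4246875047683716)
```

View pics/s9.png

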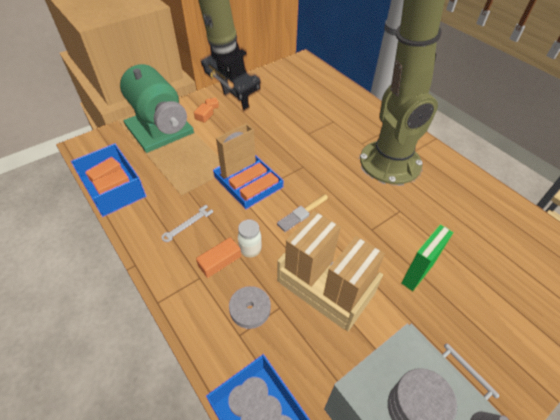

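The carton stands upright in the lined lane at (237,155): its centre is at (0.477, −0.278) and its top at z 0.172. The four other cartons stand in the rack at (330,265) and all the loose things are in place. The gripper is clear, so I hand in.

```bash
python3 -c "
from cell import env
print(env.sign_off())"
```

```text
the job is handed in; nothing more can be done
None
```

I handed the job in with the opened carton standing upright and released in the lined lane, centred within a few millimetres; in the last picture the other four cartons and all loose things were still in place, but sign-off returned no verdict.

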